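# Make up two service kits in a spare-parts stockroom

## Task

Make up the two service kits from the row of stock on the packing bench: the blue carton with the white band, the red-lidded jar and the orange filter go in the yellow tray, and the blue carton with the yellow band and the green-lidded jar go in the black tray. Set each one down (do not drop it) standing upright on the floor of a compartment of its own, any free one. Leave the black-lidded jar and the brass fitting where they stand.

Things in the scene. Friction and masses are not known exactly. Their poses are not given: they have to be found in the camera images.
- carton_white: Small upright blue card carton with a white band round its middle and a stripe of the same colour over its top, 44 mm (its x) by 60 mm (its y) by 64 mm high, about 0.15 kg. Origin: centre of its underside; z up. Goes in the yellow tray.
- carton_yellow: Small upright blue card carton with a yellow band round its middle and a stripe of the same colour over its top, 44 mm (its x) by 60 mm (its y) by 64 mm high, about 0.15 kg. Origin: centre of its underside; z up. Goes in the black tray.
- jar_red: Upright round white plastic jar, 50 mm diameter, with a red lid 53 mm diameter from 44 mm up to its top at 62 mm; about 0.16 kg. Origin: centre of its underside; z up. Goes in the yellow tray.
- jar_green: Upright round white plastic jar, 50 mm diameter, with a green lid 53 mm diameter from 44 mm up to its top at 62 mm; about 0.16 kg. Origin: centre of its underside; z up. Goes in the black tray.
- filter: Upright filter cartridge, an orange ribbed cylinder with black end caps (an orange disc on the top one), 52 mm diameter, 68 mm high, about 0.12 kg. Origin: centre of its underside; z up. Goes in the yellow tray.
- jar_black: Upright round white plastic jar, 50 mm diameter, with a black lid 53 mm diameter from 44 mm up to its top at 62 mm; about 0.16 kg. Origin: centre of its underside; z up. Not wanted: stays where it stands.
- fitting: Upright waisted brass pipe fitting, 44 mm diameter at the foot, 56 mm high, about 0.3 kg. Origin: centre of its underside; z up. Not wanted: stays where it stands.
- tray_yellow: Yellow low open tray fixed to the bench, 88 mm (its x) by 256 mm (its y) outside, walls 4 mm thick and 22 mm high, floor 4 mm thick. Two cross dividers, as high as the walls, make three equal compartments in a row along its y, each 80 mm by 80 mm inside, centred at y = -84, 0 and +84 mm, x = 0. Origin: centre of its underside. Empty at the start; takes three things, one in each compartment.
- tray_black: Black low open tray fixed to the bench, 88 mm (its x) by 256 mm (its y) outside, walls 4 mm thick and 22 mm high, floor 4 mm thick. Two cross dividers, as high as the walls, make three equal compartments in a row along its y, each 80 mm by 80 mm inside, centred at y = -84, 0 and +84 mm, x = 0. Origin: centre of its underside. Empty at the start; takes two things in any two of its compartments; one stays empty.

How it is judged:
By the outcome, as a careful person would: the job done as asked, in the order asked, and still so for the second after the job is handed in, with the robot touching nothing.
It also fails if it takes over 120 s, if anything falls off the work surface, if the arm or the gripper's body presses on something with over 40 N, if the wrist force passes 120 N, or if a joint passes its speed limit or range.

## Robot

A 6-joint arm with a two-finger parallel gripper is mounted at the origin on the work surface. World frame = base frame: x ahead of the robot, y to its left, z up, the work surface at z = 0. Lengths are in m, angles in degrees, forces in N, time in s.
With the tool pointing down it reaches from about 0.35 to 0.95 m from the base axis. Payload 17.4 kg.
Tool frame: the origin (TCP) lies at the very end of the fingers, on their centre line; the grasp point (between the pads) lies 19 mm behind it; z points along the fingers, y is the direction in which the jaws open and shut (so a half turn about z gives the same grasp; the last joint's range is limited). The gripper opens to 93 mm and grips with 3 to 60 N. Pads are 15 mm wide; open, the fingers measure 128 mm over their backs; the gripper's body (75 mm by 188 mm) begins 65 mm behind the grasp point.
Start: joints at [-2.166, 6.646, 82.598, -0, 90.757, -2.166], TCP at [0.675, -0, 0.219] pointing down, gripper open.
Joint ranges: [-162.19, 162.19], [-47.58, 125.68], [4.15, 143.07], [-65.23, 245.23], [0.69, 171.88], [-170.13, 170.13]. Speed limits (degrees/s): [108.29, 108.29, 127.2, 180, 180, 180].

## Interface

Orientations are given as [roll, pitch, yaw] about the fixed x, y, z axes, in that order (R = Rz(yaw) Ry(pitch) Rx(roll)).
In Python, from station import observe, optics, workorder gives the robot as it stands.
- The arm moves only by the tool jog_arm, never from a script. Its argument "commands" is a list of rows, each a list of 6 numbers: the shift along the tool's x, y, z in cm, then the turn, a rotation vector about the tool's x, y, z in units of 8 degrees (1.0 is 8 degrees). In form: [[x, y, z, ax, ay, az], ...]. A call has 1 to 8 rows; each row is the pose to reach, as a shift and turn from the pose measured when the call began, along the tool's axes at that moment; what a row does not reach only later rows make up. A row lasts 1/8 s, in which the tool goes at most 62.5 mm and 10.7 degrees, less where a joint would pass 70% of its speed; a pose out of reach is approached as far as the arm can. A call with a gripper value outside its range is refused whole. "claw" is the opening, from 0 (shut) to 1 (fully open), set as the call begins (left out, the last holds). The fingers move at their own pace and stop on an object; "newtons" is the grip in N (left out, the last holds). Time passes only in rows, so rows that repeat a pose let the fingers close. It gives the time, the measured TCP pose, the force and the opening at its end, in the units of the state.
- observe(): the state, without advancing time (a new reading comes with each control period).
- optics.snapshot(name): name is "scene" or "side" or "wrist"; returns (picture, depth): 420x560x3 uint8, red, green, blue; 420x560 float32, m along the optical axis (not along the pixel's ray), 0 where there is no reading.
- optics.camera_model(name): a dict with "K" (3x3 intrinsics, pixels), "rvec" (rotation vector, rad) and "tvec" (3), from world to camera coordinates, as OpenCV has them; the wrist camera has in their place "mount" (4x4, takes a point from camera to tool coordinates, whose origin is the TCP and whose axes are the flange's). Camera axes: x right, y down, z forward; pixel columns grow to the right and rows downward; lengths in m; the calibration is good to about 2 mm. A picture is of the moment at which its call begins: read the wrist's pose just before it. camera_model takes no time and is no camera call.
- workorder.close_job(): hands the job in, once; it reports no verdict.
The state is a dict: "clock": time; "q": joint angles; "joint_velocities": joint speeds; "tau": joint torques, N m; "ee_pos": TCP position; "orientation": TCP orientation; "force": force on the tool from outside, world axes, zero at the start; "wrist_torque": the same for the moment, N m; "width": finger opening in m.
Only numpy, scipy, OpenCV 4.12 (cv2) and the standard library are available. Lean on these libraries where they do the work, as an engineer would, in place of code of your own. Each camera call takes 0.05 s, during which the arm holds its last target.

## Working session

There is one attempt and no reset: what is moved stays moved. The work goes in short steps, Python scripts to look and compute and a tool call to move; the robot and the scene stay as the last step left them, time stands still between calls to the robot, and variables do not carry over. Pictures are saved under pics/ and viewed, and the job is handed in when it is done.

Besides the shell and the picture viewer there is one more tool, called after "Emit:" as name(argument=value, ...) on one line, values as JSON. jog_arm: Moves the arm, as the interface text tells. Its arguments: {"type":"object","properties":{"commands":{"type":"array","items":{"type":"array","items":{"type":"number"}}},"claw":{"type":"number"},"newtons":{"type":"number"}},"required":["commands"]}

```bash
ls; mkdir -p pics
python3 - <<'E'
from station import observe, optics, workorder
import cv2,numpy as np
print(observe())
for n in ("scene","side"):
    p,d=optics.snapshot(n); cv2.imwrite(f"pics/{n}0.png",p[:,:,::-1]); np.save(f"pics/{n}0.npy",d); np.save(f"pics/{n}0rgb.npy",p)
    print(optics.camera_model(n))
print(optics.camera_model("wrist"))
E
```

```text
pics
{'clock': 0.0, 'q': array([-2.16777608e+00,  6.67244713e+00,  8.26351478e+01, -7.36569587e-04,
        9.07577173e+01, -2.16534074e+00]), 'joint_velocities': array([-0.10999493, -0.02471983,  0.01217201, -0.01329974, -0.10483871,
       -0.05167014]), 'tau': array([-2.39607485e-03, -7.21266031e+01, -6.22611737e+01,  7.77577632e-02,
        2.38535833e-02, -2.17692599e-05]), 'ee_pos': array([ 6.74789538e-01, -2.83638129e-05,  2.17931413e-01]), 'orientation': array([-1.79934707e+02, -1.73172356e-03,  8.99975543e+01]), 'force': array([ 0.35174434,  0.41418031, -0.50141678]), 'wrist_torque': array([-0.00934388, -0.01058968,  0.03045093]), 'width': 0.0927720465629774}
{'K': array([[402.58191798,   0.        , 276.92282146],
       [  0.        , 402.58191798, 209.51712704],
       [  0.        ,   0.        ,   1.        ]]), 'rvec': array([ 1.84778033,  1.40463166, -0.7075463 ]), 'tvec': array([-0.14930567, -0.28806468,  1.31121515])}
{'K': array([[475.29357843,   0.        , 283.43600799],
       [  0.        , 475.29357843, 205.71157078],
       [  0.        ,   0.        ,   1.        ]]), 'rvec': array([ 2.32077052, -0.41230902,  0.1807642 ]), 'tvec': array([-0.47456113,  0.14593689,  1.14475029])}
{'K': array([[321.41769667,   0.        , 282.25286489],
       [  0.        , 321.41769667, 210.07278177],
       [  0.        ,   0.        ,   1.        ]]), 'mount': array([[-7.05065770e-04, -9.62140751e-01, -2.72552158e-01,
         7.64392877e-02],
       [ 9.99999363e-01, -9.18506633e-04,  6.55534491e-04,
         2.89293282e-04],
       [-8.81057413e-04, -2.72551522e-01,  9.62140786e-01,
        -1.66435524e-01],
       [ 0.00000000e+00,  0.00000000e+00,  0.00000000e+00,
         1.00000000e+00]])}
```

View pics/scene0.png

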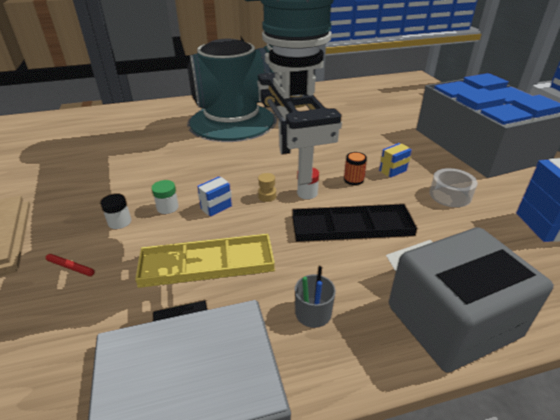

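View pics/side0.png

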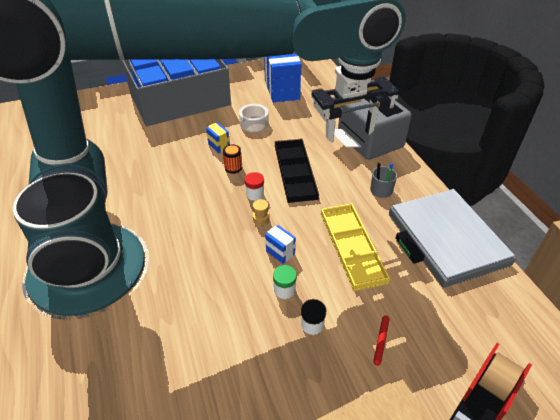

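The scene picture shows the stock row: black jar (115,211), green jar (164,196), white carton (215,196), fitting (267,187), red jar (312,183), filter (355,168) and yellow carton (396,160). The yellow tray is at (206,259) and the black tray at (353,222). The side view has all of these unoccluded.

```bash
cat > h.py <<'E'
import numpy as np,cv2
from station import optics
def cloud(n,p,d,T=None):
    m=optics.camera_model(n);K=m["K"]
    v,u=np.mgrid[:d.shape[0],:d.shape[1]]
    P=np.stack([(u-K[0,2])/K[0,0]*d,(v-K[1,2])/K[1,1]*d,d],-1)
    if T is None:
        R=cv2.Rodrigues(m["rvec"])[0]; W=(P-m["tvec"])@R
    else:
        M=T@m["mount"]; W=P@M[:3,:3].T+M[:3,3]
    W[d==0]=np.nan
    return W
E
python3 - <<'E'
from h import *
for n in("side","scene"):
    p=np.load(f"pics/{n}0rgb.npy");d=np.load(f"pics/{n}0.npy");W=cloud(n,p,d)
    x,y,z=W[...,0],W[...,1],W[...,2]
    tb=(abs(z)<.01)&(x>.3)&(x<.8)&(abs(y)<.4);print(n,"table z",np.median(z[tb]))
    m=((z>.045)&(z<.085)&(x>.3)&(x<.75)&(abs(y)<.5)).astype(np.uint8)
    c,l,s,ce=cv2.connectedComponentsWithStats(m)
    for i in range(1,c):
        if s[i,4]<40:continue
        q=W[l==i];col=p[l==i]
        zt=np.percentile(q[:,2],90); t=q[q[:,2]>zt-.006]
        (cx,cy),(w,h),a=cv2.minAreaRect((t[:,:2]*1000).astype(np.float32))
        print(ce[i].round(),s[i,4],"top",round(zt,4),"rect",round(cx),round(cy),round(w),round(h),round(a,1),"mean",t[:,:2].mean(0).round(3),"col",col.mean(0).round())
    hsv=cv2.cvtColor(p,cv2.COLOR_RGB2HSV)
    inr=(z>.012)&(z<.03)&(x>.3)&(x<.9)&(abs(y)<.6)
    for nm,mm in(("yel",inr&(hsv[...,0]>22)&(hsv[...,0]<34)&(hsv[...,1]>170)),("blk",inr&(hsv[...,2]<60))):
        mm=mm.astype(np.uint8);c,l,s,ce=cv2.connectedComponentsWithStats(mm)
        i=1+np.argmax(s[1:,4]);q=W[l==i];print(nm,ce[i],s[i],cv2.minAreaRect((q[q[:,2]>.017][:,:2]*1000).astype(np.float32)),np.percentile(q[:,2],[5,95]))
E
```

```text
side table z 7.31951221623736e-05
[253. 112.] 166 top 0.0497 rect 559 425 96 93 82.2 mean [0.559 0.424] col [220. 213. 206.]
[217. 131.] 281 top 0.066 rect 420 353 47 65 19.6 mean [0.42 0.35] col [152. 162. 143.]
[232. 152.] 269 top 0.0697 rect 433 232 52 52 53.6 mean [0.433 0.232] col [148.  93.  50.]
[254. 180.] 273 top 0.0637 rect 459 102 54 49 71.7 mean [0.458 0.1  ] col [207.  56.  50.]
[260. 206.] 171 top 0.0576 rect 444 6 38 41 21.9 mean [0.443 0.004] col [223. 191. 103.]
[280. 238.] 498 top 0.066 rect 453 -119 46 62 26.0 mean [ 0.452 -0.12 ] col [155. 176. 218.]
[284. 276.] 445 top 0.0635 rect 424 -228 53 51 70.6 mean [ 0.423 -0.229] col [ 77. 183. 101.]
[313. 311.] 518 top 0.0635 rect 448 -334 50 52 76.0 mean [ 0.448 -0.335] col [25. 22. 22.]
yel [364.28894472 261.42462312] [333 221  57  68 398] ((624.0296020507812, -199.59544372558594), (184.58599853515625, 87.36203002929688), 84.50556182861328) [0.01264998 0.02309391]
blk [294.71523179 171.37527594] [275 140  43  60 453] ((598.5468139648438, 154.46768188476562), (259.2646789550781, 85.8486099243164), 78.57675170898438) [0.
[... 397 characters left out ...]
8] col [145. 142. 138.]
[266. 179.] 194 top 0.0581 rect 447 7 38 40 70.1 mean [0.448 0.007] col [153. 128.  80.]
[213. 188.] 535 top 0.0664 rect 455 -116 47 63 26.9 mean [ 0.458 -0.117] col [115. 130. 160.]
[163. 189.] 385 top 0.0641 rect 426 -227 53 50 36.7 mean [ 0.428 -0.226] col [ 65. 125.  77.]
[113. 203.] 442 top 0.0641 rect 451 -331 53 51 3.3 mean [ 0.453 -0.332] col [27. 25. 24.]
[423. 243.] 43 top 0.0589 rect 747 232 6 38 4.7 mean [0.747 0.234] col [195. 193. 185.]Traceback (most recent call last):
  File "<stdin>", line 18, in <module>
    return _wrapfunc(a, 'argmax', axis=axis, out=out, **kwds)
    return bound(*args, **kwds)
ValueError: attempt to get argmax of an empty sequence
```

Run:
```python
from h import *
for n in("side","scene"):
    p=np.load(f"pics/{n}0rgb.npy");d=np.load(f"pics/{n}0.npy");W=cloud(n,p,d)
    x,y,z=W[...,0],W[...,1],W[...,2]
    for nm,c0 in(("yel",(.62,-.2)),("blk",(.6,.155))):
        m=(abs(x-c0[0])<.075)&(abs(y-c0[1])<.16)&(z>.012)&(z<.03)
        q=W[m]; (c,s,a)=cv2.minAreaRect((q[:,:2]*1000).astype(np.float32))
        print(n,nm,m.sum(),np.round(c),np.round(s),round(a,1),np.percentile(q[:,2],[50,98]).round(4))
    # tall things near trays
    g=(x>.5)&(x<.9)&(abs(y)<.42)&(z>.05)&(z<.12)
    H={}
    for a,b,zz in W[g]:
        k=(round(a/.05)*5,round(b/.05)*5);H[k]=max(H.get(k,0),zz)
    if n=="scene":print(sorted((k,round(v,2)) for k,v in H.items()))
```

```text
side yel 786 [ 629. -164.] [257.  91.] 83.8 [0.019  0.0245]
side blk 547 [600. 157.] [265.  89.] 78.6 [0.0188 0.0245]
scene yel 1631 [ 631. -162.] [254.  92.] 83.5 [0.0198 0.0243]
scene blk 1430 [601. 159.] [256.  93.] 78.3 [0.0195 0.0243]
[((50, 40), np.float64(0.05)), ((55, 40), np.float64(0.05)), ((60, 40), np.float64(0.05)), ((75, 0), np.float64(0.06)), ((75, 15), np.float64(0.06)), ((75, 20), np.float64(0.06)), ((75, 25), np.float64(0.06)), ((80, -5), np.float64(0.06)), ((80, 0), np.float64(0.1)), ((80, 5), np.float64(0.06)), ((80, 15), np.float64(0.12)), ((85, 0), np.float64(0.06)), ((85, 15), np.float64(0.12)), ((90, 15), np.float64(0.12))]
```

Both cameras agree to about 3 mm, and sizes and heights match the spec. I'll use their averages and add a helper that converts targets to jog units.

```bash
cat > go.py <<'E'
import sys,numpy as np
from scipy.spatial.transform import Rotation as R
from station import observe
s=observe();r=R.from_euler('xyz',s["orientation"],degrees=True)
p=np.array(s["ee_pos"]);print("t",round(s["clock"],2),"pos",p.round(4),"rpy",s["orientation"].round(1),"w",round(s["width"],4),"F",s["force"].round(1))
# args: jawdir_deg x,y,z ...   (jaw direction; tool yaw = jaw+90)
t=R.from_euler('xyz',[180,0,float(sys.argv[1])+90],degrees=True)
rv=(r.inv()*t).as_rotvec(degrees=True)/8
for a in sys.argv[2:]:
    d=r.inv().apply(np.array(eval("("+a+")"))-p)*100
    print(d.round(2),rv.round(2))
E
python3 go.py 26.5 .454,-.1175,.13 .454,-.1175,.028
```

```text
t 0.1 pos [ 0.6748 -0.      0.218 ] rpy [-179.9   -0.    90. ] w 0.0931 F [-0.2  0.2  0.3]
[-11.75 -22.07   8.82] [-0.01 -0.   -3.31]
[-11.75 -22.06  19.02] [-0.01 -0.   -3.31]
```

Emit:
jog_arm(commands=[[-2.4, -4.5, 1.8, 0, 0, -0.8], [-4.8, -9, 3.6, 0, 0, -1.6], [-7.2, -13.5, 5.4, 0, 0, -2.4], [-9.6, -18, 7.2, 0, 0, -3.3], [-11.75, -22.05, 8.8, 0, 0, -3.31], [-11.75, -22.05, 8.8, 0, 0, -3.31], [-11.75, -22.05, 8.8, 0, 0, -3.31]], claw=1, newtons=20)

```text
clock: 0.98
ee_pos: [0.4547, -0.1175, 0.1306]
orientation: [-180.0, -0.0, 116.5]
force: [0.1, -0.4, 1.0]
width: 0.0928
```

```bash
python3 - <<'E'
from h import *
from station import observe
from scipy.spatial.transform import Rotation as R
s=observe();T=np.eye(4);T[:3,:3]=R.from_euler('xyz',s["orientation"],degrees=True).as_matrix();T[:3,3]=s["ee_pos"]
p,d=optics.snapshot("wrist");cv2.imwrite("pics/w1.png",p[:,:,::-1]);W=cloud("wrist",p,d,T)
x,y,z=W[...,0],W[...,1],W[...,2]
print(np.nanmedian(z[(abs(z)<.01)]))
m=((z>.045)&(z<.085)).astype(np.uint8);c,l,st,ce=cv2.connectedComponentsWithStats(m)
for i in range(1,c):
    if st[i,4]<80:continue
    q=W[l==i];zt=np.percentile(q[:,2],90);t=q[q[:,2]>zt-.006]
    print(ce[i].round(),st[i,4],round(zt,4),[np.round(v,1) for v in cv2.minAreaRect((t[:,:2]*1000).astype(np.float32))])
E
python3 go.py 26.5 .454,-.1175,.13 .454,-.1175,.028
```

```text
0.000527521262302294
[347.  59.] 2923 0.0574 [array([444.3,   6.8]), array([39.1, 39.1]), np.float64(33.6)]
[280. 218.] 4581 0.0656 [array([ 453.6, -117.2]), array([44. , 61.4]), np.float64(26.1)]
[204. 298.] 883 0.0628 [array([ 425.9, -207.4]), array([32.4, 19.6]), np.float64(21.7)]
[177. 395.] 1189 0.0624 [array([ 442.6, -315.2]), array([47.9, 17. ]), np.float64(21.5)]
t 1.02 pos [ 0.455  -0.1173  0.1307] rpy [-180.    -0.   116.5] w 0.093 F [ 0.2 -0.7  0.8]
[ 0.03 -0.1   0.07] [-0. -0. -0.]
[ 0.02 -0.09 10.27] [-0. -0. -0.]
```

View pics/w1.png

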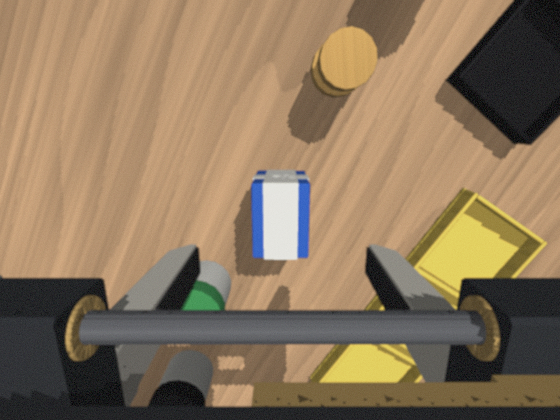

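The wrist camera agrees: the white carton at (280,218) is centred between the fingers, at (453.6, -117.2) mm and 26°, and nothing is under the fingertips. Descending.

Emit:
jog_arm(commands=[[0, -0.1, 3, 0, 0, 0], [0, -0.1, 6, 0, 0, 0], [0, -0.1, 8.5, 0, 0, 0], [0, -0.1, 10, 0, 0, 0], [0, -0.1, 10.3, 0, 0, 0], [0, -0.1, 10.3, 0, 0, 0]])

```text
clock: 1.78
ee_pos: [0.4546, -0.1177, 0.0284]
orientation: [180.0, 0.0, 116.5]
force: [0.1, -0.4, 0.4]
width: 0.0931
```

Emit:
jog_arm(commands=[[0, 0, 0, 0, 0, 0], [0, 0, 0, 0, 0, 0], [0, 0, 0, 0, 0, 0], [0, 0, 0, 0, 0, 0], [0, 0, 0, 0, 0, 0]], claw=0, newtons=20)

```text
clock: 2.4
ee_pos: [0.4545, -0.1178, 0.0284]
orientation: [180.0, 0.0, 116.5]
force: [0.5, 1.1, 0.8]
width: 0.0475
```

```bash
python3 go.py -6.4 .621,-.247,.15 .621,-.247,.0327
```

```text
t 2.4 pos [ 0.4545 -0.1178  0.0284] rpy [180.    0.  116.5] w 0.0475 F [0.5 1.1 0.8]
[-19.     9.13 -12.16] [0.   0.   4.11]
[-18.99   9.13  -0.43] [0.   0.   4.11]
```

Emit:
jog_arm(commands=[[0, 0, 0, 0, 0, 0], [0, 0, 0, 0, 0, 0], [0, 0, -2, 0, 0, 0], [0, 0, -5, 0, 0, 0], [0, 0, -9, 0, 0, 0], [0, 0, -12, 0, 0, 0], [0, 0, -12.2, 0, 0, 0], [0, 0, -12.2, 0, 0, 0]])

```text
clock: 3.4
ee_pos: [0.4542, -0.1176, 0.1491]
orientation: [-180.0, -0.0, 116.5]
force: [-0.7, 0.6, -2.5]
width: 0.0438
```

```bash
python3 go.py -6.4 .621,-.247,.15 .621,-.247,.0327
```

```text
t 3.4 pos [ 0.4542 -0.1176  0.1491] rpy [-180.    -0.   116.5] w 0.0438 F [-0.7  0.6 -2.5]
[-19.02   9.16  -0.1 ] [-0.01 -0.    4.11]
[-19.03   9.17  11.63] [-0.01 -0.    4.11]
```

Held (width 43.8 mm, load about 1.5 N). Carrying it to the far yellow compartment.

Emit:
jog_arm(commands=[[-3, 1.5, 0, 0, 0, 0.7], [-7, 3.3, 0, 0, 0, 1.5], [-11, 5.2, 0, 0, 0, 2.4], [-15, 7.2, 0, 0, 0, 3.3], [-18, 8.7, 0, 0, 0, 4], [-19, 9.15, 0, 0, 0, 4.11], [-19, 9.15, 0, 0, 0, 4.11], [-19, 9.15, 0, 0, 0, 4.11]])

```text
clock: 4.4
ee_pos: [0.6201, -0.2462, 0.1487]
orientation: [-179.9, -0.0, 83.7]
force: [-0.2, 0.4, -1.8]
width: 0.044
```

```bash
python3 go.py -6.4 .621,-.247,.15 .621,-.247,.0327
cat > look.py <<'E'
from h import *
from station import observe
import sys
from scipy.spatial.transform import Rotation as R
s=observe();T=np.eye(4);T[:3,:3]=R.from_euler('xyz',s["orientation"],degrees=True).as_matrix();T[:3,3]=s["ee_pos"]
p,d=optics.snapshot("wrist");cv2.imwrite("pics/%s.png"%sys.argv[1],p[:,:,::-1])
E
python3 look.py w2
```

```text
t 4.4 pos [ 0.6201 -0.2462  0.1487] rpy [-179.9   -0.    83.7] w 0.044 F [-0.2  0.4 -1.8]
[-0.07  0.09 -0.13] [-0.01 -0.    0.01]
[-0.07  0.11 11.6 ] [-0.01 -0.    0.01]
```

View pics/w2.png

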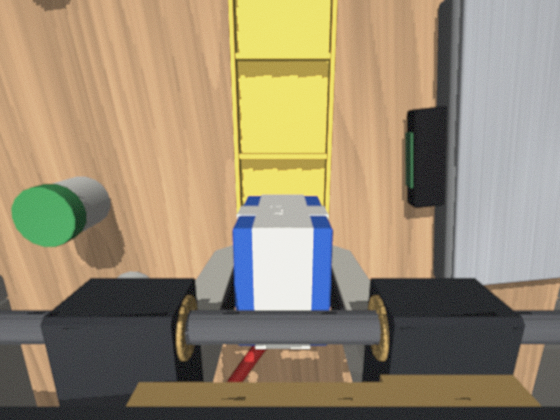

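The carton hangs straight over the last yellow compartment, whose walls run parallel on both sides at columns 235 and 332. Lowering.

Emit:
jog_arm(commands=[[-0.05, 0.1, 3, 0, 0, 0], [-0.07, 0.1, 6, 0, 0, 0], [-0.07, 0.1, 8.5, 0, 0, 0], [-0.07, 0.1, 10.3, 0, 0, 0], [-0.07, 0.1, 11.2, 0, 0, 0], [-0.07, 0.1, 11.5, 0, 0, 0], [-0.07, 0.1, 11.5, 0, 0, 0]])

```text
clock: 5.32
ee_pos: [0.6213, -0.2471, 0.0347]
orientation: [-180.0, 0.0, 83.7]
force: [-0.3, -0.6, -1.0]
width: 0.0441
```

```bash
python3 go.py -6.4 .621,-.247,.0323
```

```text
t 5.33 pos [ 0.6213 -0.2471  0.0347] rpy [-180.     0.    83.7] w 0.0441 F [-0.3 -0.6 -1. ]
[ 0.01 -0.03  0.24] [-0.    0.    0.01]
```

Emit:
jog_arm(commands=[[0, 0, 0.1, 0, 0, 0], [0, 0, 0.2, 0, 0, 0], [0, 0, 0.25, 0, 0, 0], [0, 0, 0.25, 0, 0, 0]])

```text
clock: 5.82
ee_pos: [0.6214, -0.2471, 0.0324]
orientation: [180.0, 0.0, 83.7]
force: [-1.2, -0.3, 0.9]
width: 0.0439
```

Force flipped from carrying to supported, so the carton is on the floor. Opening, then up.

Emit:
jog_arm(commands=[[0, 0, 0, 0, 0, 0], [0, 0, 0, 0, 0, 0], [0, 0, 0, 0, 0, 0], [0, 0, 0, 0, 0, 0]], claw=0.8)

```text
clock: 6.32
ee_pos: [0.6214, -0.2471, 0.0324]
orientation: [180.0, 0.0, 83.7]
force: [-0.4, -0.2, -0.3]
width: 0.0733
```

Emit:
jog_arm(commands=[[0, 0, -2, 0, 0, 0], [0, 0, -5, 0, 0, 0], [0, 0, -9, 0, 0, 0], [0, 0, -11, 0, 0, 0], [0, 0, -11, 0, 0, 0]])

```text
clock: 6.95
ee_pos: [0.622, -0.2473, 0.1442]
orientation: [179.8, 0.1, 83.7]
force: [0.9, 0.2, 0.5]
width: 0.0742
```

```bash
python3 look.py w3; python3 go.py -6.4 .460,.1035,.14 .460,.1035,.036
```

```text
t 7.0 pos [ 0.6214 -0.2471  0.1423] rpy [180.    0.   83.7] w 0.0746 F [-0.1  0.4 -0.3]
[ 33.08 -19.89   0.21] [0.   0.   0.01]
[ 33.08 -19.9   10.61] [0.   0.   0.01]
```

View pics/w3.png

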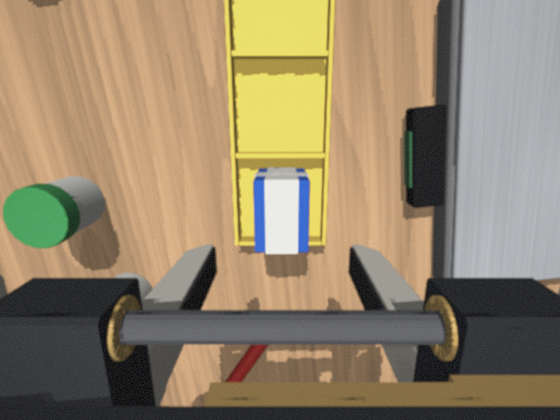

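The white carton (282,210) stands centred in the last yellow compartment. Next is the red jar.

Emit:
jog_arm(commands=[[3.3, -2, 0.1, 0, 0, 0], [8.3, -5, 0.1, 0, 0, 0], [13.2, -8, 0.1, 0, 0, 0], [18.2, -11, 0.1, 0, 0, 0], [23.2, -14, 0.2, 0, 0, 0], [28.1, -17, 0.2, 0, 0, 0], [33.1, -19.9, 0.2, 0, 0, 0], [33.1, -19.9, 0.2, 0, 0, 0]], claw=1)

```text
clock: 8.0
ee_pos: [0.4581, 0.1063, 0.1386]
orientation: [-179.9, 0.0, 83.9]
force: [-0.8, -0.3, 0.8]
width: 0.0931
```

```bash
cat > near.py <<'E'
# wrist view: find the tops and fit circles/rects
from h import *
from station import observe
import sys
from scipy.spatial.transform import Rotation as R
s=observe();T=np.eye(4);T[:3,:3]=R.from_euler('xyz',s["orientation"],degrees=True).as_matrix();T[:3,3]=s["ee_pos"]
p,d=optics.snapshot("wrist");cv2.imwrite("pics/%s.png"%sys.argv[1],p[:,:,::-1]);W=cloud("wrist",p,d,T)
z=W[...,2];m=((z>.045)&(z<.085)).astype(np.uint8);c,l,st,ce=cv2.connectedComponentsWithStats(m)
for i in range(1,c):
    if st[i,4]<200:continue
    q=W[l==i];zt=np.percentile(q[:,2],90);t=q[q[:,2]>zt-.006]
    print(ce[i].round(),p[l==i].mean(0).round(),round(zt,4),[np.round(v,1) for v in cv2.minAreaRect((t[:,:2]*1000).astype(np.float32))])
E
python3 near.py w4; python3 go.py -6.4 .460,.1035,.036
```

```text
[226.  42.] [164. 123.  79.] 0.07 [array([433.8, 235.4]), array([50.1, 51.5]), np.float64(80.2)]
[283. 219.] [226.  74.  70.] 0.0631 [array([458.8, 104.6]), array([52. , 51.7]), np.float64(40.6)]
[279. 305.] [187. 152.  93.] 0.0565 [array([445.8,  23.3]), array([ 7.8, 30.5]), np.float64(82.8)]
t 8.05 pos [0.459  0.1049 0.1387] rpy [-179.9    0.    83.9] w 0.0928 F [ 0.6  0.6 -0. ]
[-0.11  0.13 10.27] [-0.01  0.01  0.03]
```

Emit:
jog_arm(commands=[[0, 0, 3, 0, 0, 0], [0, 0, 6, 0, 0, 0], [0, 0, 8.5, 0, 0, 0], [0, 0, 10, 0, 0, 0], [0, 0, 10.4, 0, 0, 0], [0, 0, 10.4, 0, 0, 0]])

```text
clock: 8.8
ee_pos: [0.4592, 0.1045, 0.0351]
orientation: [-179.9, 0.0, 83.8]
force: [0.2, -0.1, 0.9]
width: 0.0929
```

Emit:
jog_arm(commands=[[0, 0, 0, 0, 0, 0], [0, 0, 0, 0, 0, 0], [0, 0, 0, 0, 0, 0], [0, 0, 0, 0, 0, 0], [0, 0, 0, 0, 0, 0], [0, 0, 0, 0, 0, 0], [0, 0, 0, 0, 0, 0]], claw=0)

```text
clock: 9.68
ee_pos: [0.4592, 0.1046, 0.0351]
orientation: [-179.9, 0.0, 83.8]
force: [-0.5, -0.1, 0.6]
width: 0.0525
```

Emit:
jog_arm(commands=[[0, 0, -2, 0, 0, 0], [0, 0, -5, 0, 0, 0], [0, 0, -9, 0, 0, 0], [0, 0, -12, 0, 0, 0], [0, 0, -12, 0, 0, 0]])

```text
clock: 10.3
ee_pos: [0.4601, 0.1048, 0.157]
orientation: [179.9, -0.0, 83.8]
force: [0.4, 0.1, -2.1]
width: 0.0526
```

```bash
python3 go.py -6.4 .630,-.163,.155
```

```text
t 10.3 pos [0.4601 0.1048 0.157 ] rpy [179.9  -0.   83.8] w 0.0526 F [ 0.4  0.1 -2.1]
[-24.8   19.76   0.24] [ 0.02 -0.    0.03]
```

Emit:
jog_arm(commands=[[-2, 1.6, 0, 0, 0, 0], [-6, 4.8, 0, 0, 0, 0], [-11, 8.8, 0, 0, 0, 0], [-16, 12.8, 0, 0, 0, 0], [-21, 16.7, 0.1, 0, 0, 0], [-24, 19.1, 0.2, 0, 0, 0], [-24.8, 19.8, 0.2, 0, 0, 0], [-24.8, 19.8, 0.2, 0, 0, 0]])

```text
clock: 11.3
ee_pos: [0.63, -0.163, 0.1539]
orientation: [180.0, -0.0, 83.8]
force: [0.1, 0.5, -2.0]
width: 0.0524
```

```bash
python3 look.py w5; python3 go.py -6.4 .630,-.163,.0415
```

```text
t 11.35 pos [ 0.6299 -0.1623  0.1544] rpy [179.9  -0.   83.9] w 0.0524 F [-0.   0.1 -0.8]
[-7.000e-02  1.000e-02  1.129e+01] [ 0.01 -0.    0.03]
```

View pics/w5.png

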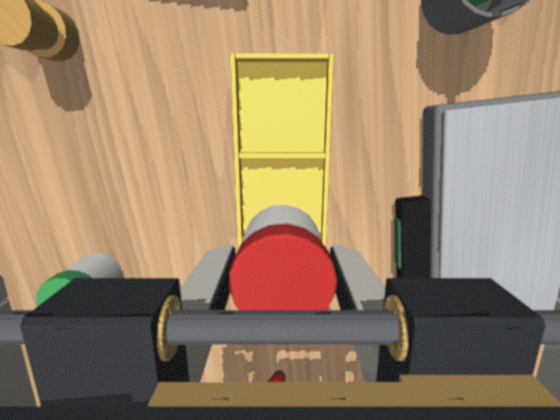

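The red jar (283,270) is upright in the fingers and centred between the tray's long walls, over the middle compartment. Lowering.

Emit:
jog_arm(commands=[[-0.05, 0, 3, 0, 0, 0], [-0.05, 0, 6, 0, 0, 0], [-0.05, 0, 8.5, 0, 0, 0], [-0.05, 0, 10.3, 0, 0, 0], [-0.05, 0, 11.1, 0, 0, 0], [-0.05, 0, 11.2, 0, 0, 0], [-0.05, 0, 11.2, 0, 0, 0]])

```text
clock: 12.22
ee_pos: [0.6303, -0.1628, 0.0433]
orientation: [179.9, -0.0, 83.9]
force: [0.6, -0.4, -1.1]
width: 0.0526
```

```bash
python3 go.py -6.4 .630,-.163,.0390
```

```text
t 12.22 pos [ 0.6303 -0.1628  0.0433] rpy [179.9  -0.   83.9] w 0.0526 F [ 0.6 -0.4 -1.1]
[-0.02 -0.03  0.43] [ 0.01 -0.    0.03]
```

Emit:
jog_arm(commands=[[0, 0, 0.15, 0, 0, 0], [0, 0, 0.3, 0, 0, 0], [0, 0, 0.4, 0, 0, 0], [0, 0, 0.43, 0, 0, 0], [0, 0, 0.43, 0, 0, 0]])

```text
clock: 12.85
ee_pos: [0.6303, -0.1628, 0.0391]
orientation: [179.9, -0.0, 83.9]
force: [-0.6, 0.5, 0.4]
width: 0.0523
```

Emit:
jog_arm(commands=[[0, 0, 0, 0, 0, 0], [0, 0, 0, 0, 0, 0], [0, 0, 0, 0, 0, 0], [0, 0, 0, 0, 0, 0]], claw=0.85)

```text
clock: 13.35
ee_pos: [0.6303, -0.1628, 0.0391]
orientation: [179.9, -0.0, 83.9]
force: [0.6, -0.2, -0.2]
width: 0.0789
```

Emit:
jog_arm(commands=[[0, 0, -2, 0, 0, 0], [0, 0, -5, 0, 0, 0], [0, 0, -9, 0, 0, 0], [0, 0, -10.5, 0, 0, 0], [0, 0, -10.5, 0, 0, 0]])

```text
clock: 13.98
ee_pos: [0.6305, -0.163, 0.1454]
orientation: [179.8, 0.0, 83.9]
force: [0.3, -1.0, -1.3]
width: 0.0789
```

```bash
python3 look.py w6; python3 go.py -6.4 .4338,.235,.145
```

```text
t 14.03 pos [ 0.63   -0.1629  0.1439] rpy [179.9  -0.   83.9] w 0.0794 F [ 0.   0.3 -0.3]
[ 37.46 -23.76  -0.15] [ 0.01 -0.    0.03]
```

View pics/w6.png

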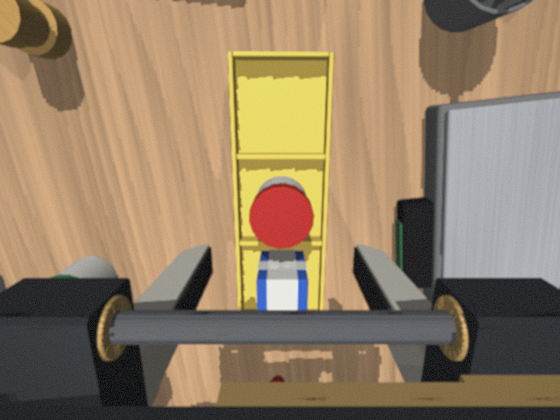

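The red jar (282,215) stands in the middle compartment, with the carton behind it. Next is the filter.

Emit:
jog_arm(commands=[[3, -1.9, 0, 0, 0, 0], [8.2, -5.2, 0, 0, 0, 0], [13.4, -8.5, 0, 0, 0, 0], [18.6, -11.8, 0, 0, 0, 0], [23.8, -15.1, 0, 0, 0, 0], [29, -18.4, 0, 0, 0, 0], [34, -21.6, -0.1, 0, 0, 0], [37.4, -23.7, -0.1, 0, 0, 0]], claw=1)

```text
clock: 15.02
ee_pos: [0.4325, 0.236, 0.143]
orientation: [180.0, 0.0, 83.9]
force: [0.3, -0.3, 0.3]
width: 0.0933
```

Emit:
jog_arm(commands=[[0, 0, 0, 0, 0, 0]])

```text
clock: 15.15
ee_pos: [0.431, 0.2376, 0.1416]
orientation: [-179.9, 0.1, 84.1]
force: [0.2, -0.4, 1.5]
width: 0.093
```

```bash
python3 near.py w7; python3 go.py -6.4 .4338,.235,.031
```

```text
[250.  61.] [175. 185. 153.] 0.0658 [array([420.7, 353.6]), array([44. , 61.4]), np.float64(18.4)]
[286. 218.] [155. 103.  65.] 0.0698 [array([433.7, 236.5]), array([51. , 51.1]), np.float64(85.4)]
t 15.2 pos [0.4314 0.2366 0.1414] rpy [-1.799e+02  1.000e-01  8.410e+01] w 0.093 F [ 0.1 -0.3  0.3]
[-0.12  0.27 11.04] [-0.01  0.01  0.06]
```

Emit:
jog_arm(commands=[[-0.05, 0.24, 3, 0, 0, 0.06], [-0.05, 0.24, 6, 0, 0, 0.06], [-0.05, 0.24, 8.8, 0, 0, 0.06], [-0.05, 0.24, 10.6, 0, 0, 0.06], [-0.05, 0.24, 11, 0, 0, 0.06], [-0.05, 0.24, 11, 0, 0, 0.06]])

```text
clock: 15.95
ee_pos: [0.4339, 0.2356, 0.0319]
orientation: [-179.9, 0.1, 83.6]
force: [0.3, -0.6, 0.3]
width: 0.0929
```

Emit:
jog_arm(commands=[[0, 0, 0, 0, 0, 0], [0, 0, 0, 0, 0, 0], [0, 0, 0, 0, 0, 0], [0, 0, 0, 0, 0, 0], [0, 0, 0, 0, 0, 0], [0, 0, 0, 0, 0, 0], [0, 0, 0, 0, 0, 0]], claw=0)

```text
clock: 16.82
ee_pos: [0.4339, 0.2356, 0.0319]
orientation: [-179.9, 0.1, 83.6]
force: [-1.1, -0.1, 1.2]
width: 0.0515
```

Emit:
jog_arm(commands=[[0, 0, -2, 0, 0, 0], [0, 0, -5, 0, 0, 0], [0, 0, -9, 0, 0, 0], [0, 0, -12.5, 0, 0, 0], [0, 0, -12.5, 0, 0, 0]])

```text
clock: 17.45
ee_pos: [0.435, 0.2362, 0.1594]
orientation: [179.9, -0.0, 83.6]
force: [-0.2, -0.5, -2.3]
width: 0.0512
```

```bash
python3 go.py -6.4 .639,-.080,.155
```

```text
t 17.45 pos [0.435  0.2362 0.1594] rpy [179.9  -0.   83.6] w 0.0512 F [-0.2 -0.5 -2.3]
[-29.14  23.81   0.48] [ 0.02 -0.   -0.  ]
```

Emit:
jog_arm(commands=[[-2, 1.6, 0, 0, 0, 0], [-6.5, 5.3, 0, 0, 0, 0], [-11.2, 9.2, 0, 0, 0, 0], [-16, 13, 0, 0, 0, 0], [-20.7, 16.9, 0.1, 0, 0, 0], [-25.3, 20.7, 0.2, 0, 0, 0], [-28.4, 23.2, 0.3, 0, 0, 0], [-29.1, 23.8, 0.4, 0, 0, 0]])

```text
clock: 18.45
ee_pos: [0.6391, -0.0816, 0.1535]
orientation: [-180.0, -0.0, 83.4]
force: [-0.5, 0.9, -0.6]
width: 0.0517
```

Emit:
jog_arm(commands=[[0, 0, 0, 0, 0, 0]])

```text
clock: 18.58
ee_pos: [0.6388, -0.0816, 0.1522]
orientation: [-179.9, -0.0, 83.4]
force: [-0.2, -0.1, -1.7]
width: 0.0513
```

```bash
python3 look.py w8; python3 go.py -6.4 .639,-.080,.038
```

```text
t 18.62 pos [ 0.6385 -0.0813  0.1521] rpy [-179.9   -0.    83.4] w 0.0515 F [ 0.1 -0.4 -1.8]
[ 0.12  0.06 11.41] [-0.02 -0.   -0.02]
```

View pics/w8.png

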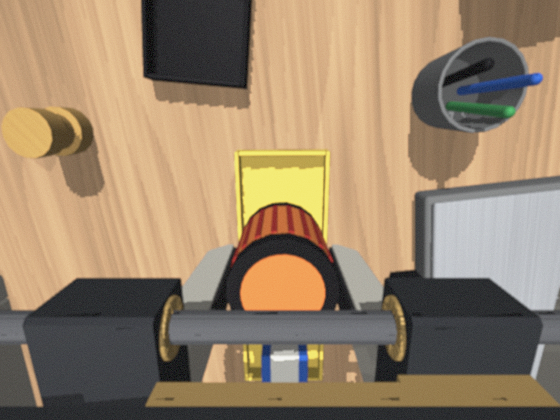

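The filter (283,285) is over the near yellow compartment, centred between its walls; the pen cup (475,90) is clear of the gripper. Lowering.

Emit:
jog_arm(commands=[[0.1, 0.05, 3, 0, 0, 0], [0.12, 0.05, 6, 0, 0, 0], [0.12, 0.05, 8.5, 0, 0, 0], [0.12, 0.05, 10.3, 0, 0, 0], [0.12, 0.05, 11.2, 0, 0, 0], [0.12, 0.05, 11.4, 0, 0, 0], [0.12, 0.05, 11.4, 0, 0, 0]])

```text
clock: 19.5
ee_pos: [0.6392, -0.08, 0.0389]
orientation: [-179.9, -0.0, 83.4]
force: [0.3, -0.8, -0.3]
width: 0.0519
```

```bash
python3 go.py -6.4 .639,-.080,.0358
```

```text
t 19.5 pos [ 0.6392 -0.08    0.0389] rpy [-179.9   -0.    83.4] w 0.0519 F [ 0.3 -0.8 -0.3]
[-0.   -0.02  0.31] [-0.01 -0.   -0.02]
```

Emit:
jog_arm(commands=[[0, 0, 0.1, 0, 0, 0], [0, 0, 0.2, 0, 0, 0], [0, 0, 0.3, 0, 0, 0], [0, 0, 0.31, 0, 0, 0], [0, 0, 0.31, 0, 0, 0]])

```text
clock: 20.12
ee_pos: [0.6393, -0.08, 0.0359]
orientation: [-179.9, -0.0, 83.4]
force: [-1.0, 0.3, 1.0]
width: 0.0515
```

```bash
python3 go.py -6.4 .639,-.080,.0358
```

```text
t 20.12 pos [ 0.6393 -0.08    0.0359] rpy [-179.9   -0.    83.4] w 0.0515 F [-1.   0.3  1. ]
[ 0.   -0.03  0.01] [-0.01 -0.   -0.02]
```

Emit:
jog_arm(commands=[[0, 0, 0, 0, 0, 0], [0, 0, 0, 0, 0, 0], [0, 0, 0, 0, 0, 0], [0, 0, 0, 0, 0, 0]], claw=0.85)

```text
clock: 20.62
ee_pos: [0.6393, -0.08, 0.0359]
orientation: [-179.9, -0.0, 83.4]
force: [-0.0, 0.4, -0.4]
width: 0.0783
```

Emit:
jog_arm(commands=[[0, 0, -2, 0, 0, 0], [0, 0, -5, 0, 0, 0], [0, 0, -9, 0, 0, 0], [0, 0, -11, 0, 0, 0], [0, 0, -11, 0, 0, 0]])

```text
clock: 21.25
ee_pos: [0.64, -0.0802, 0.1476]
orientation: [179.9, -0.0, 83.4]
force: [0.6, 0.2, -0.1]
width: 0.0791
```

```bash
python3 look.py w9; python3 go.py 18.6 .421,.3535,.145
```

```text
t 21.3 pos [ 0.6394 -0.0801  0.1458] rpy [-180.    -0.    83.4] w 0.079 F [ 0.5 -0.1 -0.3]
[ 40.58 -26.65   0.13] [-0.   -0.01 -3.14]
```

View pics/w9.png

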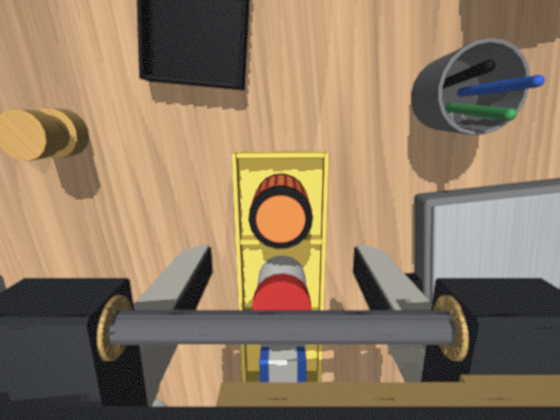

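The yellow tray now holds the filter (280,212), jar (281,290) and carton (284,365), one to each compartment and upright. Next is the yellow carton.

Emit:
jog_arm(commands=[[3, -2, 0, 0, 0, -0.2], [8, -5.3, 0, 0, 0, -0.7], [13, -8.6, 0, 0, 0, -1.2], [18, -11.9, 0, 0, 0, -1.7], [23, -15.2, 0, 0, 0, -2.1], [28, -18.4, 0, 0, 0, -2.6], [33, -21.7, 0, 0, 0, -3], [37, -24.3, 0, 0, 0, -3.1]], claw=1)

```text
clock: 22.3
ee_pos: [0.4385, 0.3167, 0.1444]
orientation: [-179.8, -0.0, 108.3]
force: [0.1, -0.1, -0.1]
width: 0.093
```

```bash
python3 go.py 18.6 .421,.3535,.145
```

```text
t 22.3 pos [0.4385 0.3167 0.1444] rpy [-179.8   -0.   108.3] w 0.093 F [ 0.1 -0.1 -0.1]
[ 4.04 -0.5  -0.05] [-0.02 -0.   -0.03]
```

Emit:
jog_arm(commands=[[2, -0.3, 0, 0, 0, 0], [4, -0.5, 0, 0, 0, 0], [4, -0.5, 0, 0, 0, 0], [4, -0.5, 0, 0, 0, 0]])

```text
clock: 22.8
ee_pos: [0.4214, 0.3525, 0.1441]
orientation: [-179.8, -0.0, 108.3]
force: [-0.3, -0.3, 0.7]
width: 0.0929
```

```bash
python3 near.py w10; python3 go.py 18.6 .421,.3535,.028
```

```text
[473. 173.] [194. 183. 173.] 0.0494 [array([560.4, 430.4]), array([95. , 95.6]), np.float64(66.5)]
[282. 213.] [169. 174. 140.] 0.0657 [array([420.9, 353.4]), array([44. , 61.6]), np.float64(18.4)]
t 22.85 pos [0.4215 0.3524 0.1442] rpy [-179.8   -0.   108.3] w 0.093 F [-0.2  0.5 -0.7]
[ 0.12  0.02 11.62] [-0.02 -0.   -0.04]
```

Emit:
jog_arm(commands=[[0.1, 0, 3, 0, 0, 0], [0.1, 0, 6, 0, 0, 0], [0.1, 0, 9, 0, 0, 0], [0.1, 0, 11.2, 0, 0, 0], [0.1, 0, 11.6, 0, 0, 0], [0.1, 0, 11.6, 0, 0, 0]])

```text
clock: 23.6
ee_pos: [0.4213, 0.353, 0.0288]
orientation: [-179.9, -0.0, 108.3]
force: [-0.3, -0.3, 0.3]
width: 0.0932
```

Emit:
jog_arm(commands=[[0, 0, 0, 0, 0, 0], [0, 0, 0, 0, 0, 0], [0, 0, 0, 0, 0, 0], [0, 0, 0, 0, 0, 0], [0, 0, 0, 0, 0, 0], [0, 0, 0, 0, 0, 0], [0, 0, 0, 0, 0, 0], [0, 0, 0, 0, 0, 0]], claw=0)

```text
clock: 24.6
ee_pos: [0.4213, 0.353, 0.0288]
orientation: [-179.8, -0.0, 108.3]
force: [-1.6, -0.2, -0.6]
width: 0.0441
```

Emit:
jog_arm(commands=[[0, 0, -2, 0, 0, 0], [0, 0, -5, 0, 0, 0], [0, 0, -9, 0, 0, 0], [0, 0, -12.5, 0, 0, 0], [0, 0, -12.5, 0, 0, 0]])

```text
clock: 25.22
ee_pos: [0.4225, 0.3538, 0.158]
orientation: [179.9, -0.1, 108.3]
force: [0.1, 0.1, -1.7]
width: 0.0437
```

```bash
python3 go.py -11.5 .617,.240,.153
```

```text
t 25.23 pos [0.4225 0.3538 0.158 ] rpy [ 1.799e+02 -1.000e-01  1.083e+02] w 0.0437 F [ 0.1  0.1 -1.7]
[-16.91  14.9    0.5 ] [ 0.01 -0.02  3.72]
```

Emit:
jog_arm(commands=[[-1.5, 1.3, 0, 0, 0, 0.3], [-4.5, 4, 0, 0, 0, 1], [-8, 7, 0, 0, 0, 1.8], [-11.5, 10.1, 0.1, 0, 0, 2.6], [-14.5, 12.8, 0.2, 0, 0, 3.3], [-16.5, 14.5, 0.3, 0, 0, 3.7], [-16.9, 14.9, 0.4, 0, 0, 3.72], [-16.9, 14.9, 0.4, 0, 0, 3.72]])

```text
clock: 26.22
ee_pos: [0.6167, 0.2401, 0.1536]
orientation: [180.0, -0.2, 78.6]
force: [-0.2, 0.5, -2.3]
width: 0.0439
```

```bash
python3 look.py w11; python3 go.py -11.5 .617,.240,.035
```

```text
t 26.27 pos [0.6164 0.2405 0.1539] rpy [180.   -0.2  78.6] w 0.0438 F [ 1.   0.2 -1. ]
[-0.07  0.06 11.89] [ 0.01 -0.02  0.01]
```

View pics/w11.png

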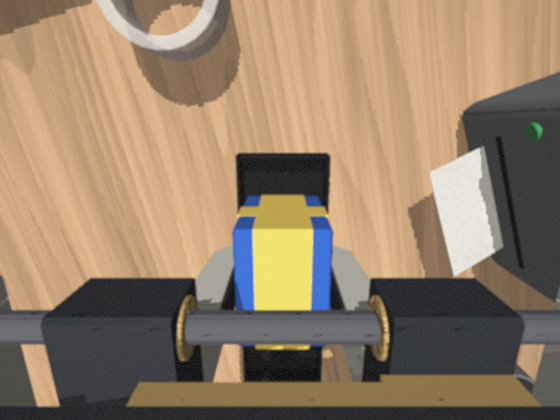

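The carton hangs centred over the far black compartment. The dark machine on the right (from column 465) may come near the gripper body, so I'm measuring that clearance first.

Run:
```python
from h import *
from station import observe
from scipy.spatial.transform import Rotation as R
s=observe();T=np.eye(4);T[:3,:3]=R.from_euler('xyz',s["orientation"],degrees=True).as_matrix();T[:3,3]=s["ee_pos"]
p,d=optics.snapshot("wrist");W1=cloud("wrist",p,d,T)
W2=cloud("scene",None,np.load("pics/scene0.npy"));W3=cloud("side",None,np.load("pics/side0.npy"))
for n,W in(("w",W1[:300,400:]),("scene",W2[190:]),("side",W3)):
    q=W.reshape(-1,3);q=q[np.isfinite(q[:,0])&(q[:,2]>.08)&(q[:,2]<.3)]
    t=(q-[.617,.240,0])@T[:3,:3]  # tool axes
    for lim in(.06,.09,.12):
        k=(abs(t[:,0])<lim)&(t[:,1]>.07)&(t[:,1]<.3)
        if k.sum():
            i=np.where(k)[0];j=i[np.argsort(t[i,1])[:max(1,len(i)//50)]];print(n,lim,k.sum(),"min y",t[j,1].min().round(3),np.percentile(t[j,1],50).round(3),"z",q[j,2].round(3)[:3])
```

```text
w 0.06 4398 min y 0.077 0.173 z [0.24 0.24 0.24]
w 0.09 6424 min y 0.077 0.164 z [0.24 0.24 0.24]
w 0.12 6623 min y 0.077 0.164 z [0.24 0.24 0.24]
scene 0.06 4228 min y 0.18 0.19 z [0.128 0.128 0.129]
scene 0.09 5667 min y 0.17 0.183 z [0.126 0.127 0.127]
scene 0.12 6263 min y 0.17 0.184 z [0.126 0.127 0.127]
side 0.06 907 min y 0.171 0.175 z [0.085 0.087 0.084]
side 0.09 1091 min y 0.166 0.17 z [0.104 0.105 0.099]
side 0.12 1091 min y 0.166 0.17 z [0.104 0.105 0.099]
```

The nearest surface is 165 mm to the side, against the body's 94 mm half-length, so it's clear (the 77 mm reading at z 0.24 is the gripper itself). Lowering.

Emit:
jog_arm(commands=[[-0.05, 0.05, 3, 0, 0, 0], [-0.07, 0.06, 6, 0, 0, 0], [-0.07, 0.06, 8.5, 0, 0, 0], [-0.07, 0.06, 10.5, 0, 0, 0], [-0.07, 0.06, 11.7, 0, 0, 0], [-0.07, 0.06, 11.9, 0, 0, 0], [-0.07, 0.06, 11.9, 0, 0, 0]])

```text
clock: 27.2
ee_pos: [0.6173, 0.2404, 0.0359]
orientation: [179.9, -0.2, 78.6]
force: [0.1, 0.7, -2.2]
width: 0.0442
```

```bash
python3 go.py -11.5 .617,.240,.0328
```

```text
t 27.2 pos [0.6173 0.2404 0.0359] rpy [179.9  -0.2  78.6] w 0.0442 F [ 0.1  0.7 -2.2]
[-0.04 -0.02  0.31] [ 0.01 -0.03  0.01]
```

Emit:
jog_arm(commands=[[0, 0, 0.1, 0, 0, 0], [0, 0, 0.2, 0, 0, 0], [0, 0, 0.3, 0, 0, 0], [0, 0, 0.31, 0, 0, 0], [0, 0, 0.31, 0, 0, 0]])

```text
clock: 27.82
ee_pos: [0.6174, 0.2404, 0.0329]
orientation: [179.9, -0.2, 78.6]
force: [-0.5, -0.1, -1.4]
width: 0.0437
```

```bash
python3 go.py -11.5 .617,.240,.0328
```

```text
t 27.82 pos [0.6174 0.2404 0.0329] rpy [179.9  -0.2  78.6] w 0.0437 F [-0.5 -0.1 -1.4]
[-0.04 -0.03  0.01] [ 0.01 -0.03  0.01]
```

The force still reads -1.4 N, so it may not be quite down. Going down another 0.5 mm.

Emit:
jog_arm(commands=[[0, 0, 0.03, 0, 0, 0], [0, 0, 0.06, 0, 0, 0], [0, 0, 0.06, 0, 0, 0]])

```text
clock: 28.2
ee_pos: [0.6174, 0.2405, 0.0328]
orientation: [179.9, -0.2, 78.6]
force: [-2.2, 0.0, 5.0]
width: 0.0442
```

On the floor (+5 N). Opening, then up.

Emit:
jog_arm(commands=[[0, 0, 0, 0, 0, 0], [0, 0, 0, 0, 0, 0], [0, 0, 0, 0, 0, 0], [0, 0, 0, 0, 0, 0]], claw=0.8)

```text
clock: 28.7
ee_pos: [0.6174, 0.2404, 0.0327]
orientation: [179.9, -0.2, 78.6]
force: [-0.4, 0.8, -0.4]
width: 0.074
```

Emit:
jog_arm(commands=[[0, 0, -2, 0, 0, 0], [0, 0, -5, 0, 0, 0], [0, 0, -9, 0, 0, 0], [0, 0, -12, 0, 0, 0], [0, 0, -12, 0, 0, 0]])

```text
clock: 29.32
ee_pos: [0.6181, 0.2404, 0.1572]
orientation: [179.6, -0.4, 78.6]
force: [-0.5, 0.1, -0.5]
width: 0.074
```

```bash
python3 look.py w12; python3 go.py -11.5 .425,-.2275,.15
```

```text
t 29.38 pos [0.6175 0.2402 0.1549] rpy [179.7  -0.3  78.6] w 0.0743 F [ 0.3  0.1 -0.4]
[-49.65  -9.63   0.19] [ 0.03 -0.04  0.01]
```

View pics/w12.png

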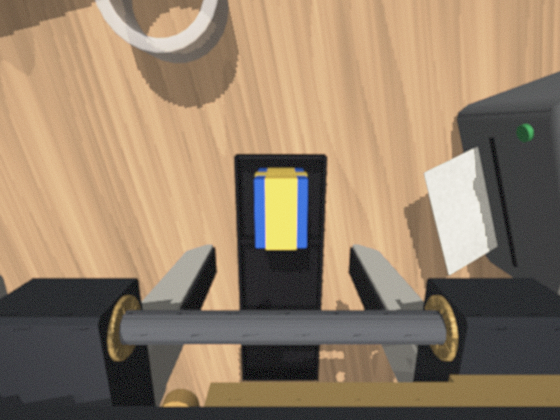

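The yellow carton (281,208) stands in the far black compartment. Last is the green jar.

Emit:
jog_arm(commands=[[-3, -0.6, 0, 0.03, -0.04, 0], [-8, -1.6, 0, 0.03, -0.04, 0], [-13, -2.5, 0, 0.03, -0.04, 0], [-18.5, -3.6, 0, 0.03, -0.04, 0], [-24, -4.7, 0, 0.03, -0.04, 0], [-29.5, -5.7, 0, 0.03, -0.04, 0], [-35, -6.8, 0, 0.03, -0.04, 0], [-40, -7.8, 0.1, 0.03, -0.04, 0]], claw=1)

```text
clock: 30.38
ee_pos: [0.4606, -0.1379, 0.1509]
orientation: [-180.0, 0.0, 78.6]
force: [1.0, -0.6, 0.2]
width: 0.0929
```

```bash
python3 go.py -11.5 .425,-.2275,.14
```

```text
t 30.38 pos [ 0.4606 -0.1379  0.1509] rpy [-180.     0.    78.6] w 0.0929 F [ 1.  -0.6  0.2]
[-9.49 -1.72  1.09] [-0.    0.    0.01]
```

Emit:
jog_arm(commands=[[-4, -0.7, 0.4, 0, 0, 0], [-7.5, -1.4, 0.8, 0, 0, 0], [-9.5, -1.7, 1, 0, 0, 0], [-9.5, -1.7, 1, 0, 0, 0], [-9.5, -1.7, 1, 0, 0, 0]])

```text
clock: 31.0
ee_pos: [0.4252, -0.227, 0.1407]
orientation: [-179.9, 0.0, 78.6]
force: [0.0, 0.5, -0.8]
width: 0.0932
```

```bash
python3 near.py w13; python3 go.py -11.5 .425,-.2275,.036
```

```text
[532.  82.] [156.  50.  47.] 0.0673 [array([ 619.7, -163.7]), array([32.8, 52.1]), np.float64(0.3)]
[526. 193.] [141. 153. 177.] 0.0697 [array([ 618.9, -245.9]), array([62.2, 41.5]), np.float64(86.0)]
[280. 216.] [ 74. 150.  90.] 0.0631 [array([ 423.7, -226.4]), array([52.1, 51.5]), np.float64(80.8)]
[330. 301.] [34. 33. 34.] 0.0625 [array([ 452.8, -312.9]), array([12.9, 44. ]), np.float64(79.6)]
t 31.05 pos [ 0.4254 -0.2269  0.1408] rpy [-180.     0.    78.6] w 0.0929 F [-0.8  0.2  0.2]
[-0.06 -0.02 10.48] [-0.01  0.    0.01]
```

Emit:
jog_arm(commands=[[0, -0.15, 3, 0, 0, 0], [0, -0.15, 6, 0, 0, 0], [0, -0.15, 8.5, 0, 0, 0], [0, -0.15, 10, 0, 0, 0], [0, -0.15, 10.5, 0, 0, 0], [0, -0.15, 10.5, 0, 0, 0]])

```text
clock: 31.8
ee_pos: [0.4241, -0.2266, 0.0363]
orientation: [-180.0, 0.0, 78.6]
force: [0.1, 0.8, -0.1]
width: 0.0927
```

Emit:
jog_arm(commands=[[0, 0, 0, 0, 0, 0], [0, 0, 0, 0, 0, 0], [0, 0, 0, 0, 0, 0], [0, 0, 0, 0, 0, 0], [0, 0, 0, 0, 0, 0], [0, 0, 0, 0, 0, 0], [0, 0, 0, 0, 0, 0]], claw=0)

```text
clock: 32.67
ee_pos: [0.4241, -0.2266, 0.0363]
orientation: [-180.0, 0.0, 78.6]
force: [-0.7, 0.6, 1.8]
width: 0.0524
```

Emit:
jog_arm(commands=[[0, 0, -2, 0, 0, 0], [0, 0, -5, 0, 0, 0], [0, 0, -9, 0, 0, 0], [0, 0, -12.2, 0, 0, 0], [0, 0, -12.2, 0, 0, 0]])

```text
clock: 33.3
ee_pos: [0.4249, -0.227, 0.1604]
orientation: [179.8, 0.1, 78.6]
force: [0.4, -0.3, -2.2]
width: 0.0525
```

```bash
python3 go.py -11.5 .584,.076,.155
```

```text
t 33.3 pos [ 0.4249 -0.227   0.1604] rpy [1.798e+02 1.000e-01 7.860e+01] w 0.0525 F [ 0.4 -0.3 -2.2]
[32.84  9.62  0.52] [0.02 0.01 0.02]
```

Emit:
jog_arm(commands=[[2, 0.6, 0, 0, 0, 0], [6.5, 1.9, 0, 0, 0, 0], [12, 3.5, 0, 0, 0, 0], [17.5, 5.1, 0, 0, 0, 0], [23, 6.7, 0.1, 0, 0, 0], [28, 8.2, 0.2, 0, 0, 0], [31.8, 9.3, 0.3, 0, 0, 0], [32.8, 9.6, 0.4, 0.02, 0.01, 0.02]])

```text
clock: 34.3
ee_pos: [0.5836, 0.0775, 0.1539]
orientation: [-179.9, 0.0, 78.6]
force: [-0.3, -0.3, -1.2]
width: 0.0524
```

Emit:
jog_arm(commands=[[0, 0, 0, 0, 0, 0]])

```text
clock: 34.42
ee_pos: [0.5832, 0.0775, 0.1525]
orientation: [-179.8, 0.1, 78.6]
force: [0.4, 0.4, -0.8]
width: 0.0523
```

```bash
python3 look.py w14; python3 go.py -11.5 .584,.076,.043
```

```text
t 34.48 pos [0.583  0.0771 0.1525] rpy [-1.798e+02  1.000e-01  7.860e+01] w 0.0524 F [-0.2  0.7 -1.8]
[-0.08  0.16 10.95] [-0.03  0.01  0.01]
```

View pics/w14.png

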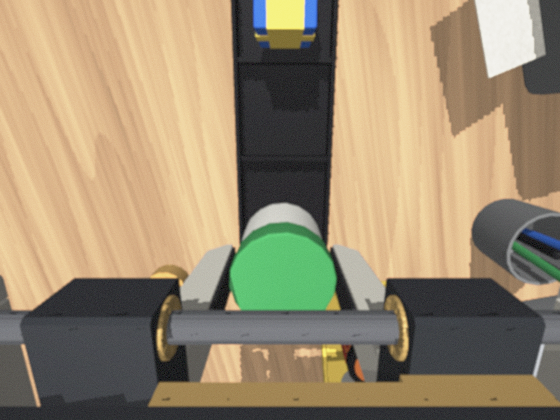

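The green jar (282,265) is centred between the black tray's walls, over the near compartment. Lowering.

Emit:
jog_arm(commands=[[-0.05, 0.1, 3, 0, 0, 0], [-0.08, 0.14, 6, 0, 0, 0], [-0.08, 0.14, 8.5, 0, 0, 0], [-0.08, 0.14, 10.1, 0, 0, 0], [-0.08, 0.14, 10.9, 0, 0, 0], [-0.08, 0.14, 11, 0, 0, 0], [-0.08, 0.14, 11, 0, 0, 0]])

```text
clock: 35.35
ee_pos: [0.5841, 0.076, 0.0433]
orientation: [-179.8, 0.1, 78.6]
force: [0.2, 0.8, -1.3]
width: 0.0525
```

```bash
python3 go.py -11.5 .584,.076,.0402
```

```text
t 35.35 pos [0.5841 0.076  0.0433] rpy [-1.798e+02  1.000e-01  7.860e+01] w 0.0525 F [ 0.2  0.8 -1.3]
[-0.   -0.01  0.31] [-0.02  0.01  0.01]
```

Emit:
jog_arm(commands=[[0, 0, 0.1, 0, 0, 0], [0, 0, 0.2, 0, 0, 0], [0, 0, 0.3, 0, 0, 0], [0, 0, 0.32, 0, 0, 0], [0, 0, 0.32, 0, 0, 0]])

```text
clock: 35.98
ee_pos: [0.5842, 0.076, 0.0404]
orientation: [-179.8, 0.1, 78.6]
force: [-0.4, 0.5, 2.5]
width: 0.0525
```

```bash
for i in 1; do python3 go.py -11.5 .584,.076,.0402; done
```

```text
t 35.98 pos [0.5842 0.076  0.0404] rpy [-1.798e+02  1.000e-01  7.860e+01] w 0.0525 F [-0.4  0.5  2.5]
[-0.01 -0.02  0.02] [-0.02  0.01  0.01]
```

Contact (+2.5 N). Release, then up and back clear of the views.

Emit:
jog_arm(commands=[[0, 0, 0, 0, 0, 0], [0, 0, 0, 0, 0, 0], [0, 0, 0, 0, 0, 0], [0, 0, 0, 0, 0, 0]], claw=0.85)

```text
clock: 36.48
ee_pos: [0.5842, 0.076, 0.0403]
orientation: [-179.8, 0.1, 78.6]
force: [-0.1, -1.0, 0.0]
width: 0.0784
```

Emit:
jog_arm(commands=[[0, 0, -2, 0, 0, 0], [0, 0, -5, 0, 0, 0], [0, 0, -9, 0, 0, 0], [0, 0, -14, 0, 0, 0], [0, 0, -18, 0, 0, 0], [0, 0, -22, 0, 0, 0], [0, 0, -22, 0, 0, 0]])

```text
clock: 37.35
ee_pos: [0.5856, 0.0762, 0.2654]
orientation: [179.8, -0.0, 78.6]
force: [-0.2, -0.5, 0.7]
width: 0.0791
```

```bash
python3 near.py w15
python3 - <<'E'
from h import *
for n in ("scene","side"):
    p,d=optics.snapshot(n); cv2.imwrite(f"pics/{n}9.png",p[:,:,::-1]); W=cloud(n,p,d)
    x,y,z=W[...,0],W[...,1],W[...,2]
    m=((z>.04)&(z<.085)&(x>.38)&(x<.7)&(abs(y)<.4)).astype(np.uint8)
    c,l,s,ce=cv2.connectedComponentsWithStats(m)
    for i in range(1,c):
        if s[i,4]<60:continue
        q=W[l==i];zt=np.percentile(q[:,2],90);t=q[q[:,2]>zt-.006]
        print(n,ce[i].round(),round(zt,4),p[l==i].mean(0).round(),[np.round(v) for v in cv2.minAreaRect((t[:,:2]*1000).astype(np.float32))])
E
```

```text
[281.  30.] [173. 185. 155.] 0.07 [array([617.5, 237.3]), array([53.5, 43.9]), np.float64(78.8)]
[424.  42.] [233. 230. 223.] 0.0572 [array([761.2, 198.3]), array([24.4, 92.1]), np.float64(8.6)]
[474.  49.] [57. 57. 58.] 0.0811 [array([812.3, 174.9]), array([ 9.2, 99.6]), np.float64(13.5)]
[280. 187.] [ 84. 175. 104.] 0.0674 [array([583.9,  76.4]), array([50.9, 51.4]), np.float64(79.1)]
[467. 211.] [84. 92. 93.] 0.0728 [array([794.6,  -3. ]), array([30. , 36.8]), np.float64(68.1)]
[178. 251.] [212. 177. 112.] 0.057 [array([439. ,  18.9]), array([36.7, 13. ]), np.float64(24.3)]
[344. 292.] [165. 105.  64.] 0.0737 [array([639.4, -73.6]), array([41.5, 49.6]), np.float64(78.5)]
[348. 354.] [146.  51.  47.] 0.0671 [array([ 628.8, -169.9]), array([37.1, 51.6]), np.float64(78.4)]
[350. 377.] [ 98.  99. 102.] 0.0625 [array([ 625.6, -215.9]), array([ 3.6, 43.4]), np.float64(83.4)]
scene [266. 180.] 0.058 [143. 120.  74.] [array([446.,   8.]), array([37., 40.]), np.float64(51.0)]
scene [441. 184.] 0.05 [131. 127. 122.] [array([564., 391.]), array([69., 18.]), np.float64(0.0)]
scene [113. 204.]
[... 692 characters left out ...]
side [291. 139.] 0.07 [164. 167. 128.] [array([617., 239.]), array([69., 44.]), np.float64(78.0)]
side [301. 176.] 0.0674 [ 72. 162.  93.] [array([584.,  74.]), array([55., 49.]), np.float64(69.0)]
side [343. 208.] 0.0737 [143.  81.  42.] [array([638., -80.]), array([53., 51.]), np.float64(46.0)]
side [260. 206.] 0.0574 [210. 177.  94.] [array([444.,   6.]), array([43., 36.]), np.float64(72.0)]
side [355. 233.] 0.0674 [144.  44.  39.] [array([ 630., -165.]), array([54., 51.]), np.float64(69.0)]
side [368. 258.] 0.0696 [129. 143. 174.] [array([ 621., -247.]), array([64., 45.]), np.float64(84.0)]
side [313. 311.] 0.0634 [25. 23. 23.] [array([ 449., -334.]), array([53., 52.]), np.float64(12.0)]
```

View pics/scene9.png

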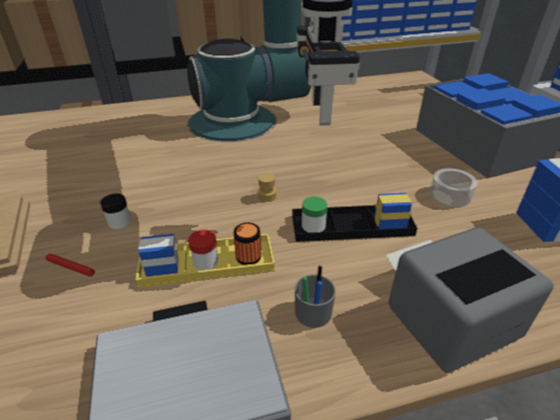

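View pics/w15.png

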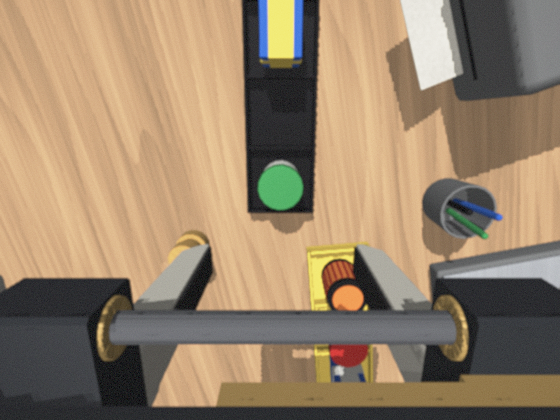

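View pics/side9.png

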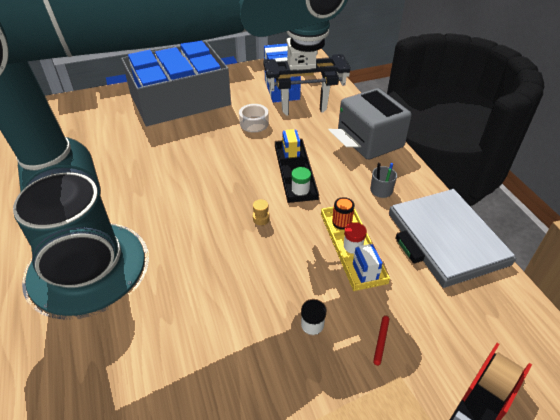

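All five items stand upright in their own compartments. In the scene view the yellow tray holds (157,248), (202,243) and (246,237); the black tray holds (314,208) and (393,204). Tops are about 4 mm higher than on the bench, as they should be on the tray floor. The black jar (113,204) and fitting (266,180) are unmoved, and the gripper is clear. Handing in.

```bash
python3 -c "
from station import workorder;print(workorder.close_job())"
```

```text
the job is handed in; nothing more can be done
None
```

Both service kits are made up, and I handed the job in at about 37 s on the robot's clock, against the 120 s limit.

- **Yellow tray:** it holds the white-band carton, the red-lidded jar and the orange filter.
- **Black tray:** it holds the yellow-band carton and the green-lidded jar; its middle compartment is empty.
- **Placing:** I lowered each item to the floor before opening the fingers. The yellow-band carton needed an extra half millimetre, and it pressed down with about 5 N at contact. The most I read at any other placing was 2.5 N.

**Last checks:**
- The scene and side pictures show all five upright and alone in their compartments. Their tops are about 4 mm higher than on the bench, which matches the tray floor, and they are within about 2 mm of the compartment centres I measured.
- The black-lidded jar and the brass fitting read within about 1–2 mm of their first positions, which is camera noise.
- The final wrist picture gave odd positions for three partly hidden items in the yellow tray and the fitting. The fixed cameras see them fully and agree with each other to about 2 mm.
- The gripper was clear of everything, about 19 cm above the nearest item. No check failed.

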